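Pin the two halves of a casting mould together

TASK

Lock the closed two-part casting mould: take the long pin with the red knob out of the wooden stand and lower it, upright and without dropping it, down through the holes of both yellow ears of the mould until its collar rests on the upper ear, then let go. Leave the two short pins where they stand.

Things in the scene. Friction and masses are not known exactly. Their poses are not given: they have to be found in the camera images.
- long_pin_knob (a point): Centre of the long pin's upright red knob, 24 mm diameter, 60 mm tall: grip here. z points up along the pin. Below it a steel collar, 58 mm diameter, 6 mm thick, its underside 36 mm below this point; then a steel shaft, 18 mm diameter, 85 mm long, its last 16 mm tapering to a 6 mm tip (121 mm below this point). 0.3 kg. Stands upright in a stand; raise it 90 mm to clear the hole.
- upper_bore (a point): Centre of the upper yellow ear's hole, level with its top face, 95 mm above the table; z up. Lower ear: coaxial, top face 60 mm lower. Ears 74 x 74 x 15 mm, through holes 36 mm wide. They stick out along +x from the fixed mould: two stacked aluminium frames with white top, 90 mm tall, 37 to 167 mm behind the hole's axis, 150 mm wide. Pin home: knob centre 36 mm above this point.
- short_black_knob (a point): Centre of the black knob of a short pin, z up; knob and collar like the long pin's, shaft 42 mm. Bystander, stays. All three pins stand in the wooden stand (270 x 84 mm, 95 mm tall), collars on its top, in 28 mm holes in one straight row 78 mm apart, in any order; knob tops 161 mm above the table: carry the long pin's tip over or round them. Stand and mould may change sides.
- short_blue_knob (a point): Centre of the blue knob of the other short pin, z up; otherwise the same as the black one. Bystander, stays in the stand.
Mind the look-alikes: they are no part of the job. Leave any orange look-alike of the part that bears long_pin_knob alone.

How it is judged:
By the outcome, as a careful person would: the job done as asked, in the order asked, and still so for the second after the job is handed in, with the robot touching nothing.
It also fails if it takes over 42 s, if anything falls off the work surface, if the arm or the gripper's body presses on something with over 40 N, if the wrist force passes 120 N, or if a joint passes its speed limit or range.

ROBOT

A 6-joint arm with a two-finger parallel gripper is mounted at the origin on the work surface. World frame = base frame: x ahead of the robot, y to its left, z up, the work surface at z = 0. Lengths are in mm, angles in rad, forces in N, time in s.
With the tool pointing down it reaches from about 300 to 775 mm from the base axis. Payload 14.6 kg.
Tool frame: the origin (TCP) lies on the front face of the gripper's body, between the roots of the fingers; the fingertips stand 97 mm ahead of it and the grasp point (between the pads) lies 78 mm ahead of it; z points along the fingers, y is the direction in which the jaws open and shut (so a half turn about z gives the same grasp; the last joint's range is limited). The gripper opens to 94 mm and grips with 3 to 60 N. Pads are 16 mm wide; open, the fingers measure 119 mm over their backs; the gripper's body (75 mm by 177 mm) begins 78 mm behind the grasp point.
Start: joints at [-1.249, 0.3, 1.521, -0, 1.321, -0.067], TCP at [208.486, -508.944, 302.646] pointing down, gripper open.
Joint ranges: [-3.03, 3.03], [-0.79, 2.21], [0.23, 2.52], [-1.04, 4.18], [0, 3.07], [-2.55, 2.55]. Speed limits (rad/s): [2.22, 2.22, 2.57, 3.14, 3.14, 3.14].

INTERFACE

Orientations are given as [roll, pitch, yaw] about the fixed x, y, z axes, in that order (R = Rz(yaw) Ry(pitch) Rx(roll)).
In Python, from cell import manip, camera, job gives the robot as it stands.
- The arm moves only by the tool send_rows, never from a script. Its argument "deltas" is a list that holds one entry, the list of rows, each a list of 6 numbers: the shift along the tool's x, y, z scaled (see below), then the turn, a rotation vector about the tool's x, y, z scaled (see below). In form: [[[x, y, z, rx, ry, rz], ...]]. A call has 1 to 10 rows; each row shifts and turns the pose as measured when the row begins, along the tool's axes as they then stand; what a row does not reach is not made up. The controller multiplies each number of a shift by 40 mm and each number of a turn by 0.1 rad. A row lasts 1/10 s, in which the tool goes at most 50 mm and 8.59 degrees, less where a joint would pass 70% of its speed; a pose out of reach is approached as far as the arm can. A call with a number of a shift or a turn outside -1 to 1 is refused whole. A call with a gripper value outside its range is refused whole. "jaw" is the opening, from 0 (shut) to 1 (fully open), set as the call begins (left out, the last holds). The fingers move at their own pace and stop on an object; "grip_force" is the grip in N (left out, the last holds). Time passes only in rows, so rows that do not move let the fingers close. It gives the time, the measured TCP pose, the force and the opening at its end, in the units of the state.
- manip.read_state(): the state, without advancing time (a new reading comes with each control period).
- camera(name): name is "side" or "top" or "wrist"; returns a dict with "frame" (384x512x3 uint8, red, green, blue), "camera_matrix" (3x3 intrinsics, pixels), "position" and "rotation" of the camera in the world; the wrist camera has in their place "mount" (4x4, takes a point from camera to tool coordinates, whose origin is the TCP and whose axes are the flange's). Camera axes: x right, y down, z forward; pixel columns grow to the right and rows downward; lengths in mm; the calibration is good to about 2 mm. A picture is of the moment at which its call begins: read the wrist's pose just before it. There is no depth.
- job.sign_off(): hands the job in, once; it reports no verdict.
The state is a dict: "clock": time; "joints": joint angles; "qd": joint speeds; "effort": joint torques, N m; "eef_pos": TCP position; "eef_rot": TCP orientation; "wrist_force": force on the tool from outside, world axes, zero at the start; "moment": the same for the moment, N m; "finger_gap": finger opening in mm.
Only numpy, scipy, OpenCV 4.12 (cv2) and the standard library are available. Lean on these libraries where they do the work, as an engineer would, in place of code of your own. Each camera call takes 0.05 s, during which the arm holds its last target.

## Working session

There is one attempt and no reset: what is moved stays moved. The work goes in short steps, Python scripts to look and compute and a tool call to move; the robot and the scene stay as the last step left them, time stands still between calls to the robot, and variables do not carry over. Pictures are saved under pics/ and viewed, and the job is handed in when it is done.

Besides the shell and the picture viewer there is one more tool, called after "Emit:" as name([rows], argument=value, ...), one row to a line, values as JSON. send_rows: Moves the arm, as the interface text tells. Shifts and turns lie within -1 to 1; 1 stands for 40 mm of shift or 0.1 rad of turn. Its arguments: {"type":"object","properties":{"deltas":{"type":"array","items":{"type":"array","items":{"type":"array","items":{"type":"number"}}}},"jaw":{"type":"number"},"grip_force":{"type":"number"}},"required":["deltas"]}

```bash
mkdir -p pics; ls; python3 - <<'E'
from cell import manip,camera,job
import cv2
s=manip.read_state();print({k:s[k] for k in('clock','eef_pos','eef_rot','finger_gap','wrist_force')})
for n in('side','top','wrist'):
    c=camera(n);cv2.imwrite(f'pics/{n}0.png',c['frame'][:,:,::-1])
    print(n,c['camera_matrix'],c.get('position'),c.get('rotation'),c.get('mount'))
E
```

```text
pics
{'clock': 0.0, 'eef_pos': array([ 208.41609505, -508.8087426 ,  302.08161945]), 'eef_rot': array([-3.14040990e+00, -5.60792777e-05,  3.88768121e-01]), 'finger_gap': 93.9903340935562, 'wrist_force': array([-0.15698038, -0.71152131, -0.14517981])}
side [[386.35585065   0.         254.06730644]
 [  0.         386.35585065 192.31511273]
 [  0.           0.           1.        ]] [173.67778672 548.87770843 534.58913149] [-2.05297234  0.0265046  -2.50013281] None
top [[374.09227021   0.         258.71578184]
 [  0.         374.09227021 197.46827643]
 [  0.           0.           1.        ]] [ 527.92833039   -1.23863445 1085.72081568] [-3.07361488 -0.01124766 -1.58602985] None
wrist [[296.25833336   0.         257.18660775]
 [  0.         296.25833336 195.77588374]
 [  0.           0.           1.        ]] None None [[ 1.90411896e-04 -9.63857224e-01 -2.66419248e-01  7.69128143e+01]
 [ 9.99999847e-01  4.54123520e-05  5.50413848e-04 -3.53199931e-01]
 [-5.18421639e-04 -2.66419312e-01  9.63857086e-01 -8.29472019e+01]
 [ 0.00000000e+00  0.00000000e+00  0.00000000e+00  1.00000000e+00]]
```

View pics/side0.png

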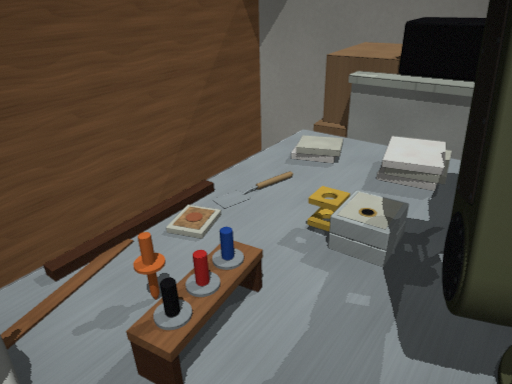

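View pics/top0.png

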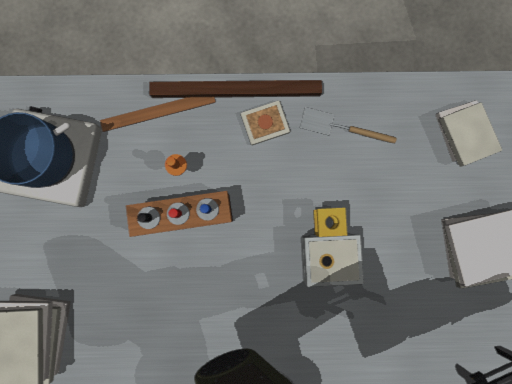

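View pics/wrist0.png

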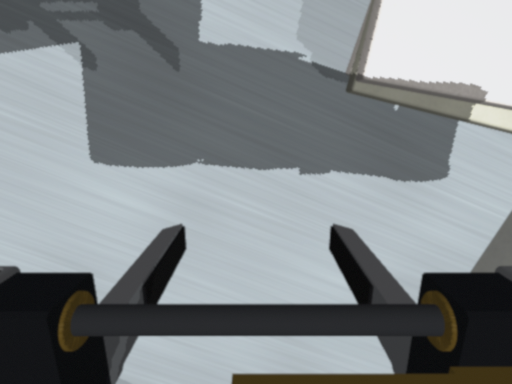

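The side view shows the stand holding black (170,297), red (201,267) and blue (227,243) knobs. The orange look-alike is a separate piece at (147,250). The yellow ears are at about (328,197), and the hole in the white top at (368,212) is a decoy. In the top view red is at (175,213), the orange piece at (175,163) and the ear hole at (332,222). I choose the red knob in the stand and will check it in enlarged crops.

```bash
python3 - <<'E'
import cv2,numpy as np
t=cv2.imread('pics/top0.png');s=cv2.imread('pics/side0.png')
a=cv2.resize(t[180:250,120:240],None,fx=6,fy=6,interpolation=cv2.INTER_CUBIC)
b=cv2.resize(t[195:295,290:375],None,fx=6,fy=6,interpolation=cv2.INTER_CUBIC)
c=cv2.resize(s[180:270,290:415],None,fx=6,fy=6,interpolation=cv2.INTER_CUBIC)
d=cv2.resize(s[220:384,120:270],None,fx=3.6,fy=3.6,interpolation=cv2.INTER_CUBIC)
for n,i in zip('abcd',(a,b,c,d)):cv2.imwrite(f'pics/c_{n}.png',i)
E
```

```text
(no output)
```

View pics/c_a.png

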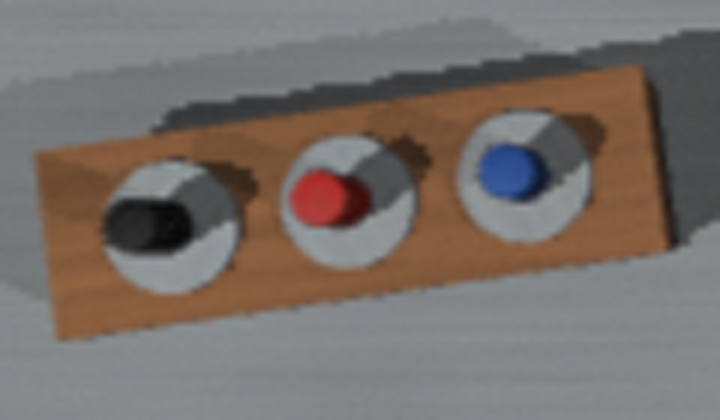

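View pics/c_b.png

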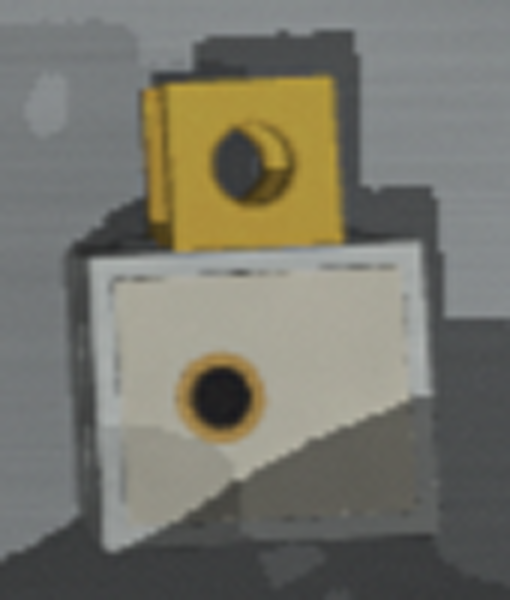

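View pics/c_c.png

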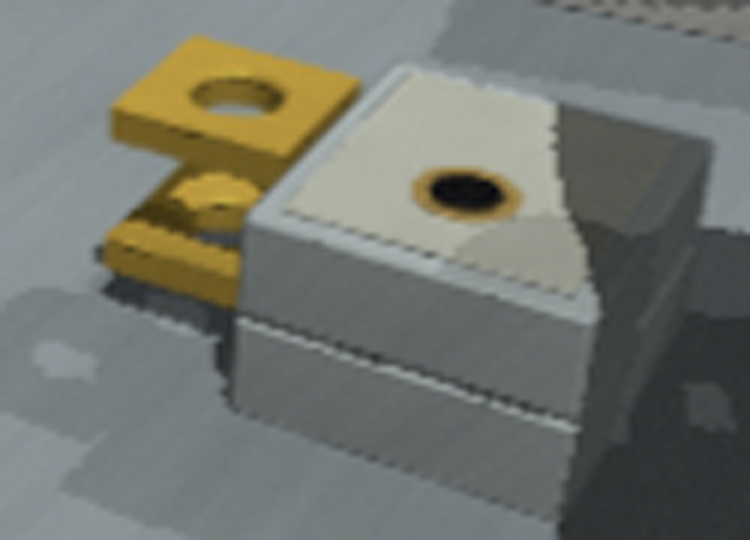

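View pics/c_d.png

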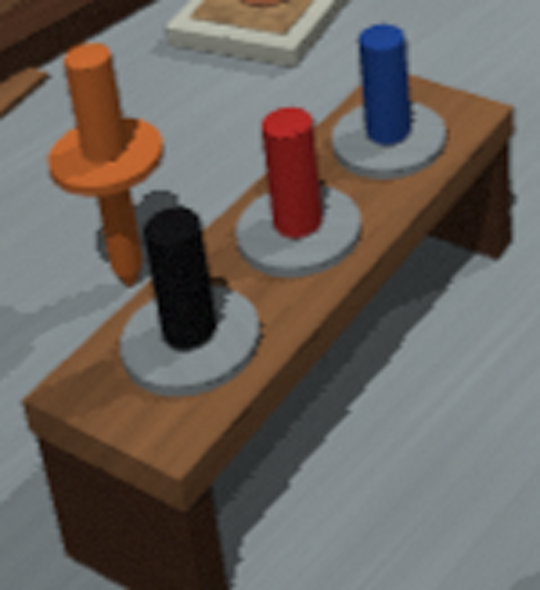

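```bash
cat > h.py <<'E'
import numpy as np,cv2
from scipy.spatial.transform import Rotation as Ro
TOP=(np.array([[374.09227021,0,258.71578184],[0,374.09227021,197.46827643],[0,0,1]]),np.array([527.92833039,-1.23863445,1085.72081568]),[-3.07361488,-0.01124766,-1.58602985])
SIDE=(np.array([[386.35585065,0,254.06730644],[0,386.35585065,192.31511273],[0,0,1]]),np.array([173.67778672,548.87770843,534.58913149]),[-2.05297234,0.0265046,-2.50013281])
def ray(C,u,v):
    K,p,r=C; return p,Ro.from_euler('xyz',r).as_matrix()@np.linalg.inv(K)@[u,v,1]
def at(C,u,v,z):
    p,d=ray(C,u,v); return (p+d*(z-p[2])/d[2]).round(1)
def proj(C,X):
    K,p,r=C; q=K@(Ro.from_euler('xyz',r).as_matrix().T@(np.array(X)-p)); return q[:2]/q[2]
E
python3 - <<'E'
from h import *
f=lambda u,s,o:(u+.5)/s-.5+o
for n,u,v,z in [('black col',172,227,101),('red col',349,202,101),('blue col',525,176,101),('black top',138,225,161),('red top',318,198,161),('blue top',505,172,161)]:
    print('T',n,at(TOP,f(u,6,120),f(v,6,180),z))
for u,v in [(165,83),(333,76),(345,243),(175,249),(254,163)]: print('T ear',at(TOP,f(u,6,290),f(v,6,195),95))
for n,u,v,z in [('red top',289,119,161),('red col',299,226,101),('black top',174,226,161),('blue top',383,37,161),('orange top',90,56,161)]: print('S',n,at(SIDE,f(u,3.6,120),f(v,3.6,220),z))
for u,v in [(238,97),(195,37),(360,82),(112,108),(285,160)]: print('S ear',at(SIDE,f(u,6,290),f(v,6,180),95))
E
```

```text
T black col [546.6 276.9 101. ]
T red col [556.4 199.8 101. ]
T blue col [566.6 122.9 101. ]
T black top [546.5 273.9 161. ]
T red top [556.5 200.2 161. ]
T blue top [566.  123.5 161. ]
T ear [ 563.8 -167.9   95. ]
T ear [ 565.8 -242.5   95. ]
T ear [ 492.2 -245.5   95. ]
T ear [ 490.7 -170.4   95. ]
T ear [ 527.9 -206.3   95. ]
S red top [555.7 200.2 161. ]
S red col [555.  202.1 101. ]
S black top [543.9 279.3 161. ]
S blue top [564.4 125.  161. ]
S orange top [671.1 218.4 161. ]
S ear [ 525.9 -203.3   95. ]
S ear [ 565.  -241.1   95. ]
S ear [ 491.4 -241.9   95. ]
S ear [ 562.6 -167.5   95. ]
S ear [ 488.2 -167.8   95. ]
```

```bash
cat >> h.py <<'E'
def plan(tgt,yaw,n=10,step=42,ry=.1,s=None):
    """rows toward tgt/yaw from measured pose, ideal tracking"""
    if s is None:
        from cell import manip; s=manip.read_state()
    p=np.array(s['eef_pos']);R=Ro.from_euler('xyz',s['eef_rot'])
    G=Ro.from_euler('xyz',[np.pi,0,yaw]);out=[]
    for i in range(n):
        d=np.array(tgt)-p;L=np.linalg.norm(d)
        if L>step:d*=step/L
        loc=R.inv().apply(d)
        m=np.abs(loc).max()
        if m>40:loc*=40/m
        w=(R.inv()*G).as_rotvec();a=np.linalg.norm(w)
        if a>ry:w*=ry/a
        out.append(np.round(np.r_[loc/40,w/.1],2).tolist())
        p=p+R.apply(loc);R=R*Ro.from_rotvec(w)
        if np.linalg.norm(np.array(tgt)-p)<1 and a<ry:break
    print('now',np.round(s['eef_pos'],1),np.round(s['eef_rot'],4),'gap',round(s['finger_gap'],1),'F',np.round(s['wrist_force'],1),'t',s['clock'])
    print(out);print('end',p.round(1),R.as_euler('xyz').round(3),len(out))
E
python3 -c "
from h import *
plan([556,200,300],1.70)"
```

```text
now [ 208.5 -508.8  302.2] [-3.1408e+00 -1.0000e-04  3.8880e-01] gap 94.2 F [0.4 0.6 0.1] t 0.15
[[0.79, -0.7, 0.0, -0.0, -0.0, -1.0], [0.85, -0.62, 0.0, -0.0, -0.0, -1.0], [0.91, -0.53, 0.0, -0.0, -0.0, -1.0], [0.96, -0.43, 0.0, -0.0, -0.0, -1.0], [0.99, -0.34, 0.0, -0.0, -0.0, -1.0], [1.0, -0.23, 0.0, -0.0, -0.0, -1.0], [1.0, -0.13, 0.0, -0.0, -0.0, -1.0], [1.0, -0.03, 0.0, -0.0, -0.0, -1.0], [1.0, 0.07, 0.0, -0.0, -0.0, -1.0], [1.0, 0.18, 0.0, -0.0, -0.0, -1.0]]
end [ 389.9 -138.8  301.1] [-3.141 -0.     1.389] 10
```

Emit:
send_rows([
  [[0.79, -0.7, 0, 0, 0, -1], [0.85, -0.62, 0, 0, 0, -1], [0.9, -0.53, 0, 0, 0, -1], [0.95, -0.43, 0, 0, 0, -1], [1, -0.34, 0, 0, 0, -1], [1, -0.23, 0, 0, 0, -1], [1, -0.13, 0, 0, 0, -1], [1, -0.03, 0, 0, 0, -1], [1, 0.07, 0, 0, 0, -1], [1, 0.18, 0, 0, 0, -1]],
])

```text
clock: 1.15
eef_pos: [386.8, -124.4, 300.7]
eef_rot: [-3.14, -0.003, 1.42]
wrist_force: [1.1, -1.7, -0.6]
finger_gap: 94.2
```

```bash
python3 -c "
from h import *
plan([556,200,300],1.70)"
```

```text
now [ 386.8 -124.4  300.7] [-3.1398e+00 -3.1000e-03  1.4199e+00] gap 94.2 F [ 1.1 -1.7 -0.6] t 1.15
[[0.99, 0.34, 0.0, -0.0, -0.01, -1.0], [0.95, 0.44, 0.0, -0.0, -0.01, -1.0], [0.91, 0.53, 0.0, -0.0, -0.01, -0.8], [0.86, 0.6, 0.0, 0.0, 0.0, 0.0], [0.86, 0.6, 0.0, 0.0, -0.0, -0.0], [0.86, 0.6, 0.0, -0.0, -0.0, -0.0], [0.86, 0.6, 0.0, -0.0, -0.0, -0.0], [0.86, 0.6, 0.0, -0.0, -0.0, -0.0], [0.61, 0.43, 0.0, -0.0, -0.0, -0.0]]
end [556. 200. 300.] [-3.142  0.     1.7  ] 9
```

Emit:
send_rows([
  [[0.99, 0.34, 0, 0, 0, -1], [0.95, 0.44, 0, 0, 0, -1], [0.9, 0.53, 0, 0, 0, -0.8], [0.86, 0.6, 0, 0, 0, 0], [0.86, 0.6, 0, 0, 0, 0], [0.86, 0.6, 0, 0, 0, 0], [0.86, 0.6, 0, 0, 0, 0], [0.7, 0.5, 0, 0, 0, 0], [0.4, 0.28, 0, 0, 0, 0], [0, 0, 0, 0, 0, 0]],
])

```text
clock: 2.15
eef_pos: [548.2, 204.3, 299.5]
eef_rot: [-3.139, -0.003, 1.721]
wrist_force: [-1.1, -0.6, -0.3]
finger_gap: 94.1
```

```bash
python3 -c "
from h import *
from cell import camera
plan([556,200,260],1.70)
c=camera('wrist');cv2.imwrite('pics/w1.png',c['frame'][:,:,::-1])
"
```

```text
now [548.2 204.3 299.5] [-3.1391e+00 -2.9000e-03  1.7215e+00] gap 94.1 F [-1.1 -0.6 -0.3] t 2.15
[[-0.14, 0.18, 0.99, -0.03, -0.03, 0.21]]
end [556. 200. 260.] [-3.142  0.     1.7  ] 1
```

View pics/w1.png

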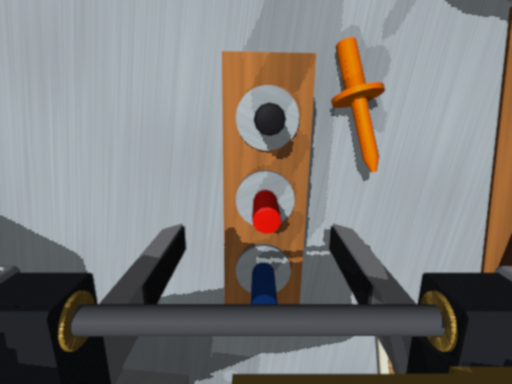

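```bash
cat >> h.py <<'E'
M=np.array([[1.90411896e-04,-9.63857224e-01,-2.66419248e-01,7.69128143e+01],[9.99999847e-01,4.54123520e-05,5.50413848e-04,-3.53199931e-01],[-5.18421639e-04,-2.66419312e-01,9.63857086e-01,-8.29472019e+01],[0,0,0,1]])
KW=np.array([[296.25833336,0,257.18660775],[0,296.25833336,195.77588374],[0,0,1]])
def wcam(pos,rot):
    R=Ro.from_euler('xyz',rot).as_matrix();Rc=R@M[:3,:3];pc=np.array(pos)+R@M[:3,3]
    return (KW,pc,Ro.from_matrix(Rc).as_euler('xyz'))
E
python3 - <<'E'
from h import *
C=wcam([548.2,204.3,299.5],[-3.1391,-.0029,1.7215])
print(at(C,267,219.5,161),at(C,265.5,199.5,101),'black',at(C,269.5,118.5,161))
print(proj(C,[556,200.2,161]),proj(C,[556,200.2,101]))
E
```

```text
[555.8 202.  161. ] [556.3 201.4 101. ] black [545.3 278.8 161. ]
[266.83167308 221.66002988] [265.04790262 200.57414379]
```

Emit:
send_rows([
  [[-0.12, 0.18, 0.6, -0.03, -0.03, 0.21], [0, 0, 0.5, 0, 0, 0], [0, 0, 0, 0, 0, 0]],
])

```text
clock: 2.5
eef_pos: [555.2, 197.4, 254.8]
eef_rot: [3.141, 0.001, 1.698]
wrist_force: [-0.5, 0.3, 0.2]
finger_gap: 94.3
```

```bash
python3 -c "
from h import *
plan([556,200.8,209],1.70)"
```

```text
now [555.2 197.4 254.8] [3.1409e+00 7.0000e-04 1.6981e+00] gap 94.3 F [-0.5  0.3  0.2] t 2.5
[[0.07, 0.03, 1.0, 0.01, 0.01, -0.02], [0.01, 0.0, 0.15, 0.0, 0.0, 0.0]]
end [556.  200.8 209. ] [3.142 0.    1.7  ] 2
```

Emit:
send_rows([
  [[0.07, 0.03, 0.6, 0, 0, 0], [0, 0, 0.35, 0, 0, 0], [0, 0, 0.14, 0, 0, 0], [0, 0, 0, 0, 0, 0]],
])

```text
clock: 2.9
eef_pos: [556.3, 198.0, 213.5]
eef_rot: [3.138, 0.0, 1.696]
wrist_force: [-1.1, -0.3, -0.1]
finger_gap: 94.1
```

```bash
python3 -c "
from h import *
plan([556,200.8,209],1.70)"
```

```text
now [556.3 198.  213.5] [3.1378e+00 5.0000e-04 1.6959e+00] gap 94.1 F [-1.1 -0.3 -0.1] t 2.9
[[0.07, -0.0, 0.11, 0.04, 0.0, -0.04]]
end [556.  200.8 209. ] [3.142 0.    1.7  ] 1
```

Emit:
send_rows([
  [[0.07, 0, 0.1, 0.04, 0, -0.04], [0, 0, 0, 0, 0, 0]],
])

```text
clock: 3.1
eef_pos: [556.4, 200.8, 211.0]
eef_rot: [3.14, 0.0, 1.7]
wrist_force: [-0.7, 0.5, 1.5]
finger_gap: 93.9
```

Emit:
send_rows([
  [[0, 0, 0, 0, 0, 0], [0, 0, 0, 0, 0, 0], [0, 0, 0, 0, 0, 0], [0, 0, 0, 0, 0, 0], [0, 0, 0, 0, 0, 0], [0, 0, 0, 0, 0, 0], [0, 0, 0, 0, 0, 0], [0, 0, 0, 0, 0, 0]],
], jaw=0, grip_force=40)

```text
clock: 3.9
eef_pos: [556.7, 201.1, 212.6]
eef_rot: [3.138, -0.0, 1.7]
wrist_force: [0.3, 0.1, 0.9]
finger_gap: 33.1
```

Emit:
send_rows([
  [[0, 0, 0, 0, 0, 0], [0, 0, 0, 0, 0, 0], [0, 0, 0, 0, 0, 0], [0, 0, 0, 0, 0, 0]],
])

```text
clock: 4.3
eef_pos: [556.6, 201.0, 212.6]
eef_rot: [3.138, -0.0, 1.7]
wrist_force: [-0.5, -0.2, 1.0]
finger_gap: 23.9
```

```bash
python3 -c "
from h import *
plan([556,200.8,306],1.70)
from cell import camera
c=camera('side');cv2.imwrite('pics/s2.png',cv2.resize(c['frame'][200:384,100:300,::-1],None,fx=3,fy=3,interpolation=2))
c=camera('wrist');cv2.imwrite('pics/w2.png',c['frame'][:,:,::-1])
"
```

```text
now [556.6 201.  212.6] [ 3.1382e+00 -1.0000e-04  1.7003e+00] gap 23.9 F [-0.5 -0.2  1. ] t 4.3
[[-0.0, -0.0, -1.0, 0.03, -0.0, 0.0], [-0.0, -0.01, -1.0, 0.0, 0.0, 0.0], [-0.0, -0.0, -0.33, 0.0, -0.0, -0.0]]
end [556.  200.8 306. ] [3.142 0.    1.7  ] 3
```

View pics/s2.png

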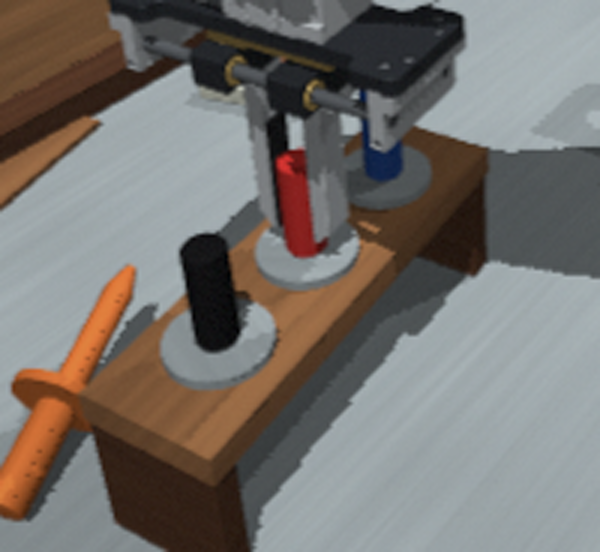

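View pics/w2.png

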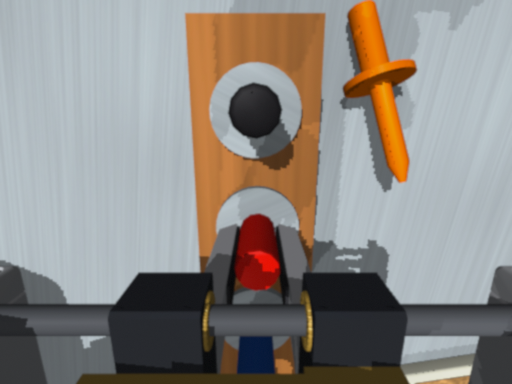

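The red knob is gripped between the pads (gap 23.9 mm) with its collar still on the stand. Black and blue haven't moved. The orange look-alike is lying on the table; I never went near it. Lifting now.

Emit:
send_rows([
  [[0, 0, -0.3, 0.03, 0, 0], [0, 0, -0.5, 0, 0, 0], [0, 0, -0.6, 0, 0, 0], [0, 0, -0.6, 0, 0, 0], [0, 0, -0.6, 0, 0, 0]],
])

```text
clock: 4.9
eef_pos: [555.6, 200.7, 318.6]
eef_rot: [-3.133, 0.001, 1.7]
wrist_force: [0.2, -0.1, -2.2]
finger_gap: 23.4
```

```bash
python3 -c "
from h import *
plan([556,200.8,395],1.70)
from cell import camera
c=camera('side');cv2.imwrite('pics/s3.png',cv2.resize(c['frame'][120:384,80:300,::-1],None,fx=2.2,fy=2.2,interpolation=2))
"
```

```text
now [555.6 200.7 318.6] [-3.1334e+00  1.2000e-03  1.7003e+00] gap 23.4 F [ 0.2 -0.1 -2.2] t 4.9
[[-0.0, -0.0, -1.0, -0.08, 0.01, 0.0], [0.0, 0.01, -0.91, 0.0, -0.0, 0.0]]
end [556.  200.8 395. ] [-3.142  0.     1.7  ] 2
```

View pics/s3.png

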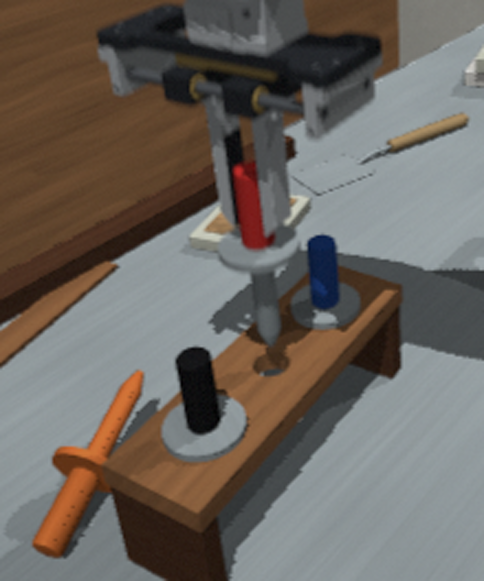

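The long pin is clear of its hole and hanging upright. Next I raise it further, then carry it over the blue knob.

Emit:
send_rows([
  [[0, 0, -0.9, -0.08, 0, 0], [0, 0, -0.9, 0, 0, 0], [0, 0, 0, 0, 0, 0]],
])

```text
clock: 5.25
eef_pos: [555.7, 200.8, 398.5]
eef_rot: [3.135, 0.0, 1.7]
wrist_force: [0.3, -0.0, -3.0]
finger_gap: 23.6
```

```bash
python3 -c "
from h import *
plan([527.5,-205,395],1.70,n=14,step=32)"
```

```text
now [555.7 200.8 398.5] [3.1347e+00 1.0000e-04 1.7003e+00] gap 23.6 F [ 0.3 -0.  -3. ] t 5.25
[[-0.78, -0.16, 0.01, 0.07, 0.0, 0.0], [-0.78, -0.16, 0.01, -0.0, 0.0, 0.0], [-0.78, -0.16, 0.01, 0.0, 0.0, 0.0], [-0.78, -0.16, 0.01, -0.0, 0.0, 0.0], [-0.78, -0.16, 0.01, -0.0, 0.0, 0.0], [-0.78, -0.16, 0.01, -0.0, 0.0, 0.0], [-0.78, -0.16, 0.01, -0.0, 0.0, 0.0], [-0.78, -0.16, 0.01, -0.0, 0.0, 0.0], [-0.78, -0.16, 0.01, -0.0, 0.0, 0.0], [-0.78, -0.16, 0.01, -0.0, 0.0, 0.0], [-0.78, -0.16, 0.01, -0.0, 0.0, 0.0], [-0.78, -0.16, 0.01, -0.0, 0.0, 0.0], [-0.56, -0.11, 0.0, -0.0, 0.0, 0.0]]
end [ 527.5 -205.   395. ] [3.142 0.    1.7  ] 13
```

Emit:
send_rows([
  [[-0.3, -0.06, 0, 0.07, 0, 0], [-0.6, -0.12, 0, 0, 0, 0], [-0.78, -0.16, 0, 0, 0, 0], [-0.78, -0.16, 0, 0, 0, 0], [-0.78, -0.16, 0, 0, 0, 0], [-0.78, -0.16, 0, 0, 0, 0], [-0.78, -0.16, 0, 0, 0, 0], [-0.78, -0.16, 0, 0, 0, 0], [-0.78, -0.16, 0, 0, 0, 0], [-0.78, -0.16, 0, 0, 0, 0]],
])

```text
clock: 6.25
eef_pos: [529.7, -104.1, 382.3]
eef_rot: [-3.116, -0.004, 1.704]
wrist_force: [0.2, -0.3, -2.9]
finger_gap: 23.4
```

```bash
python3 -c "
from h import *
plan([527.5,-205,395],1.70,n=14,step=32)"
```

```text
now [ 529.7 -104.1  382.3] [-3.1162 -0.0036  1.704 ] gap 23.4 F [ 0.2 -0.3 -2.9] t 6.25
[[-0.78, -0.13, -0.1, -0.25, -0.04, 0.04], [-0.78, -0.12, -0.1, 0.0, -0.0, -0.0], [-0.78, -0.12, -0.1, -0.0, -0.0, 0.0], [-0.14, -0.02, -0.02, 0.0, 0.0, 0.0]]
end [ 527.5 -205.   395. ] [-3.142  0.     1.7  ] 4
```

Emit:
send_rows([
  [[-0.75, -0.12, 0, -0.25, -0.04, 0.04], [-0.7, -0.12, 0, 0, 0, 0], [-0.55, -0.1, 0, 0, 0, 0], [-0.2, -0.03, 0, 0, 0, 0], [0, 0, 0, 0, 0, 0]],
])

```text
clock: 6.75
eef_pos: [521.9, -202.8, 373.6]
eef_rot: [-3.13, -0.006, 1.694]
wrist_force: [-0.1, 0.2, -2.5]
finger_gap: 23.3
```

```bash
python3 -c "
from h import *
plan([527.5,-205,380],1.70,n=14,step=32)
from cell import camera
c=camera('side');cv2.imwrite('pics/s4.png',cv2.resize(c['frame'][80:290,240:440,::-1],None,fx=2.8,fy=2.8,interpolation=2))
c=camera('top');cv2.imwrite('pics/t4.png',cv2.resize(c['frame'][130:330,230:430,::-1],None,fx=2.9,fy=2.9,interpolation=2))
c=camera('wrist');cv2.imwrite('pics/w4.png',c['frame'][:,:,::-1])
"
```

```text
now [ 521.9 -202.8  373.6] [-3.1297 -0.0056  1.6937] gap 23.3 F [-0.1  0.2 -2.5] t 6.75
[[-0.07, 0.13, -0.16, -0.12, -0.06, -0.06]]
end [ 527.5 -205.   380. ] [-3.142  0.     1.7  ] 1
```

View pics/s4.png

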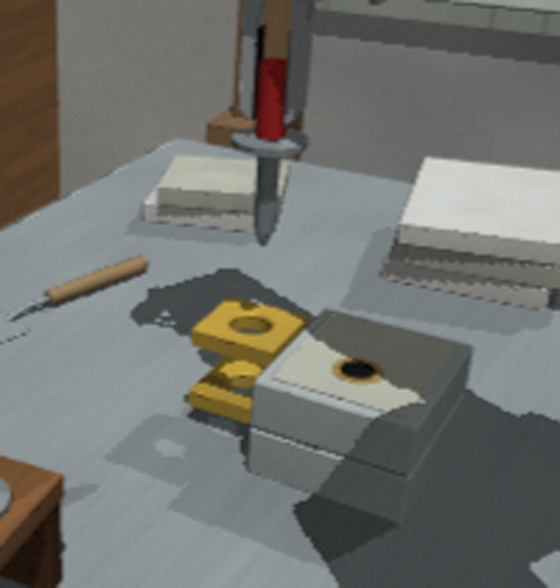

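View pics/w4.png

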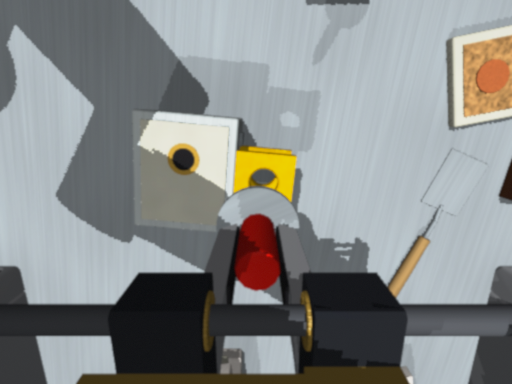

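```bash
python3 - <<'E'
from h import *
pos=[521.9,-202.8,373.6];rot=[-3.1297,-.0056,1.6937]
C=wcam(pos,rot)
print('hole wrist',at(C,263.5,178,95))
for p in [(235,152),(297,152),(295,198)]:print(at(C,*p,95))
R=Ro.from_euler('xyz',rot)
tip=np.array(pos)+R.apply([0,0,81.6+121]);print('tip pred',tip)
print(proj(SIDE,tip),'seen',(334.0,166.5))
print('seen tip at z',at(SIDE,334,166.5,tip[2]))
kt=np.array(pos)+R.apply([0,0,51.6+0]);col=np.array(pos)+R.apply([0,0,81.6+30]);print(proj(SIDE,col),'seen collar top',(240+270/2.8,80+140/2.8))
E
python3 - <<'E'
import cv2
i=cv2.imread('pics/w4.png')[135:230,215:315];cv2.imwrite('pics/w4c.png',cv2.resize(i,None,fx=6,fy=6,interpolation=2))
E
```

```text
hole wrist [ 526.1 -200.7   95. ]
[ 487.5 -173.1   95. ]
[ 562.3 -163.7   95. ]
[ 569.  -221.4   95. ]
tip pred [ 519.36969937 -201.9694622   171.01750375]
[333.67665344 167.40017518] seen (334.0, 166.5)
seen tip at z [ 521. -207.  171.]
[336.16180688 128.97009964] seen collar top (336.42857142857144, 130.0)
```

View pics/w4c.png

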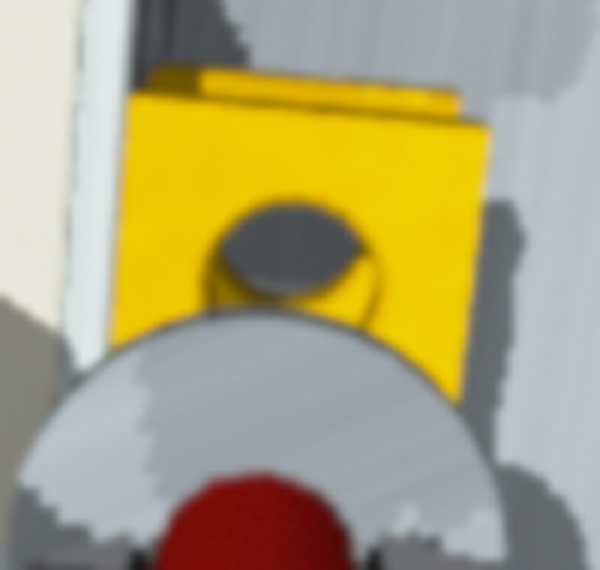

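View pics/t4.png

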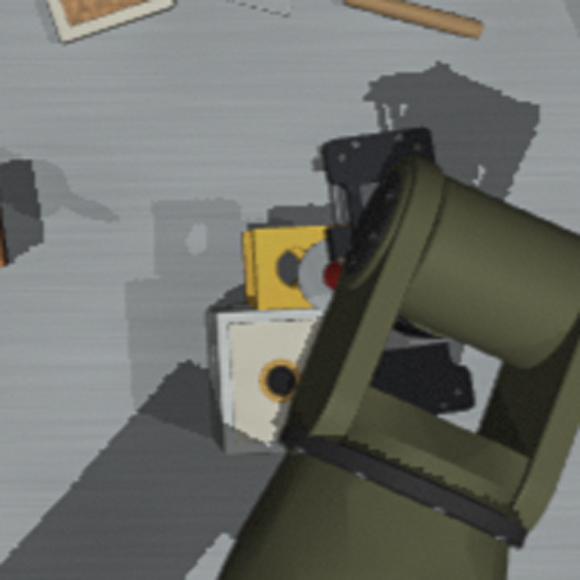

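Emit:
send_rows([
  [[-0.07, 0.13, 0, -0.12, -0.06, -0.06], [0, 0, 0.4, 0, 0, 0], [0, 0, 0.4, 0, 0, 0], [0, 0, 0, 0, 0, 0]],
])

```text
clock: 7.3
eef_pos: [529.9, -200.2, 342.4]
eef_rot: [3.136, 0.003, 1.708]
wrist_force: [-0.6, 0.2, -2.2]
finger_gap: 23.1
```

```bash
python3 -c "
from h import *
plan([527,-205,320],1.70,n=14,step=32)"
```

```text
now [ 529.9 -200.2  342.4] [3.1357e+00 3.0000e-03 1.7078e+00] gap 23.1 F [-0.6  0.2 -2.2] t 7.3
[[-0.11, -0.09, 0.56, 0.06, 0.03, 0.08]]
end [ 527. -205.  320.] [3.142 0.    1.7  ] 1
```

Emit:
send_rows([
  [[-0.1, -0.06, 0.1, 0.05, 0.03, 0.06], [0, 0, 0, 0, 0, 0], [0, 0, 0, 0, 0, 0]],
])

```text
clock: 7.6
eef_pos: [528.7, -204.1, 339.9]
eef_rot: [3.139, 0.001, 1.703]
wrist_force: [0.1, 1.1, -1.8]
finger_gap: 23.4
```

```bash
python3 -c "
from h import *
plan([527,-205,320],1.70,n=14,step=32)
from cell import camera
c=camera('side');cv2.imwrite('pics/s5.png',cv2.resize(c['frame'][80:290,240:440,::-1],None,fx=2.8,fy=2.8,interpolation=2))
"
```

```text
now [ 528.7 -204.1  339.9] [3.1388e+00 9.0000e-04 1.7030e+00] gap 23.4 F [ 0.1  1.1 -1.8] t 7.6
[[-0.02, -0.05, 0.5, 0.03, 0.01, 0.03]]
end [ 527. -205.  320.] [3.142 0.    1.7  ] 1
```

View pics/s5.png

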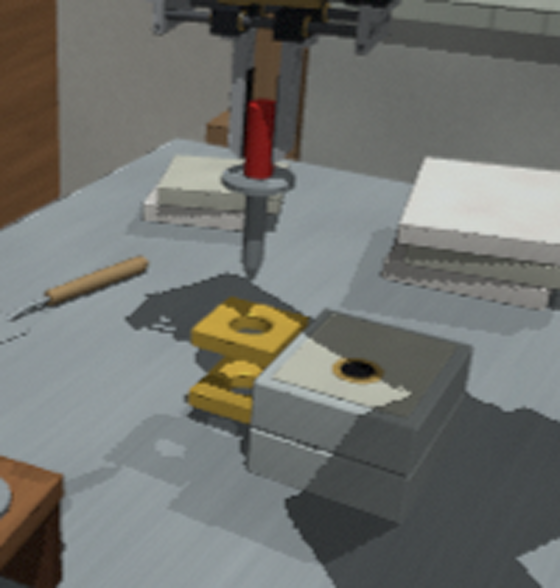

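Emit:
send_rows([
  [[-0.02, -0.03, 0.3, 0.03, 0, 0.03], [0, 0, 0.3, 0, 0, 0], [0, 0, 0.3, 0, 0, 0], [0, 0, 0, 0, 0, 0]],
])

```text
clock: 8.05
eef_pos: [527.4, -205.2, 300.7]
eef_rot: [-3.141, 0.001, 1.7]
wrist_force: [-0.7, 0.6, -2.9]
finger_gap: 23.5
```

```bash
python3 -c "
from h import *
plan([527,-205,260],1.70,n=14,step=15)
from cell import camera
c=camera('side');cv2.imwrite('pics/s6.png',cv2.resize(c['frame'][130:260,270:400,::-1],None,fx=4.2,fy=4.2,interpolation=2))
"
```

```text
now [ 527.4 -205.2  300.7] [-3.1411e+00  1.0000e-03  1.6997e+00] gap 23.5 F [-0.7  0.6 -2.9] t 8.05
[[0.0, -0.0, 0.37, -0.01, 0.01, -0.0], [0.0, -0.0, 0.37, 0.0, -0.0, -0.0], [0.0, -0.0, 0.27, -0.0, -0.0, -0.0]]
end [ 527. -205.  260.] [-3.142  0.     1.7  ] 3
```

View pics/s6.png

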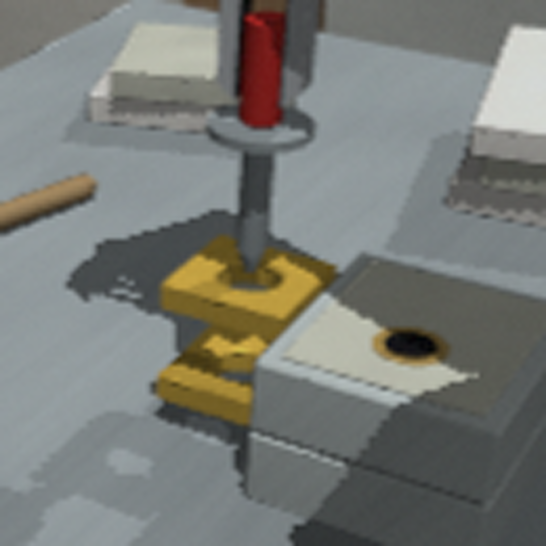

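The tip is centred over the upper hole. I'm lowering it in small steps and watching the force.

Emit:
send_rows([
  [[0, 0, 0.3, 0, 0, 0], [0, 0, 0.3, 0, 0, 0], [0, 0, 0.3, 0, 0, 0], [0, 0, 0, 0, 0, 0]],
])

```text
clock: 8.5
eef_pos: [527.7, -205.3, 262.6]
eef_rot: [3.141, 0.002, 1.7]
wrist_force: [-0.2, -0.0, -2.7]
finger_gap: 23.6
```

```bash
python3 -c "
from h import *
plan([527,-205,230],1.70,n=14,step=15)
from cell import camera
c=camera('side');cv2.imwrite('pics/s7.png',cv2.resize(c['frame'][130:260,270:400,::-1],None,fx=4.2,fy=4.2,interpolation=2))
"
```

```text
now [ 527.7 -205.3  262.6] [3.1409e+00 1.8000e-03 1.6997e+00] gap 23.6 F [-0.2 -0.  -2.7] t 8.5
[[0.01, -0.01, 0.37, 0.01, 0.02, -0.0], [0.0, -0.01, 0.37, -0.0, -0.0, -0.0], [0.0, -0.0, 0.07, 0.0, 0.0, 0.0]]
end [ 527. -205.  230.] [3.142 0.    1.7  ] 3
```

View pics/s7.png

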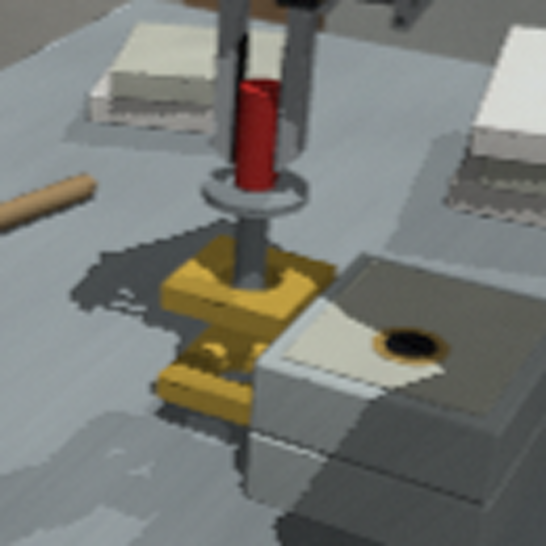

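Emit:
send_rows([
  [[0, 0, 0.3, 0, 0.02, 0], [0, 0, 0.3, 0, 0, 0], [0, 0, 0.2, 0, 0, 0], [0, 0, 0, 0, 0, 0]],
])

```text
clock: 8.95
eef_pos: [528.1, -205.5, 229.3]
eef_rot: [3.139, 0.001, 1.7]
wrist_force: [-0.3, -0.5, -2.8]
finger_gap: 23.5
```

```bash
python3 -c "
from h import *
plan([527,-205,212.6],1.70,n=14,step=15)
from cell import camera
c=camera('side');cv2.imwrite('pics/s8.png',cv2.resize(c['frame'][130:260,270:400,::-1],None,fx=4.2,fy=4.2,interpolation=2))
"
```

```text
now [ 528.1 -205.5  229.3] [3.1391e+00 7.0000e-04 1.6997e+00] gap 23.5 F [-0.3 -0.5 -2.8] t 8.95
[[0.01, -0.02, 0.37, 0.02, 0.01, -0.0], [0.0, -0.0, 0.04, -0.0, -0.0, 0.0]]
end [ 527.  -205.   212.6] [3.142 0.    1.7  ] 2
```

View pics/s8.png

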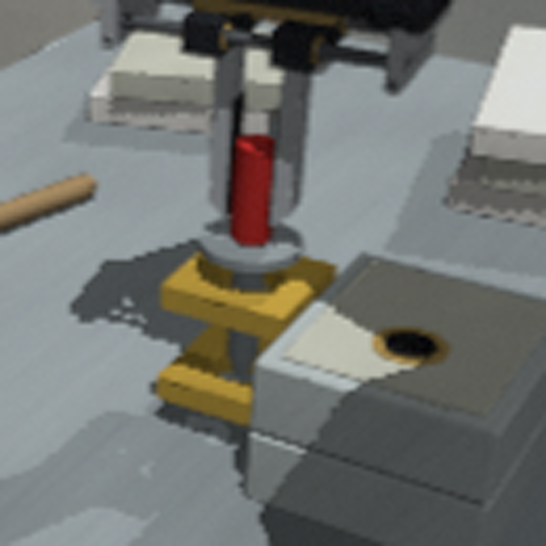

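The shaft is through the upper ear and entering the lower one, and the force is still only the pin's weight. Now the last 16 mm, gently.

Emit:
send_rows([
  [[0, -0.02, 0.2, 0.02, 0, 0], [0, 0, 0.1, 0, 0, 0], [0, 0, 0, 0, 0, 0]],
])

```text
clock: 9.3
eef_pos: [527.7, -205.8, 217.5]
eef_rot: [3.14, 0.002, 1.7]
wrist_force: [1.8, -0.1, -3.1]
finger_gap: 23.6
```

Emit:
send_rows([
  [[0, 0, 0.05, 0, 0, 0], [0, 0, 0, 0, 0, 0]],
])

```text
clock: 9.5
eef_pos: [527.8, -205.8, 215.6]
eef_rot: [3.139, 0.002, 1.7]
wrist_force: [-0.4, -0.9, -2.8]
finger_gap: 23.3
```

Emit:
send_rows([
  [[0, 0, 0.05, 0, 0, 0], [0, 0, 0, 0, 0, 0]],
])

```text
clock: 9.7
eef_pos: [527.8, -205.9, 213.7]
eef_rot: [3.139, 0.002, 1.7]
wrist_force: [-0.3, -0.4, -2.9]
finger_gap: 23.4
```

Emit:
send_rows([
  [[0, 0, 0.04, 0, 0, 0], [0, 0, 0, 0, 0, 0]],
])

```text
clock: 9.9
eef_pos: [528.1, -206.1, 212.7]
eef_rot: [3.138, 0.003, 1.7]
wrist_force: [0.1, -0.1, -1.9]
finger_gap: 23.3
```

Force is starting to drop, so contact is beginning at the predicted height (212.6). One more small step.

Emit:
send_rows([
  [[0, 0, 0.04, 0, 0, 0], [0, 0, 0, 0, 0, 0]],
])

```text
clock: 10.1
eef_pos: [528.3, -206.2, 212.9]
eef_rot: [3.137, 0.004, 1.7]
wrist_force: [-0.0, -0.2, -2.0]
finger_gap: 23.6
```

```bash
python3 -c "
from h import *
plan([527,-205,212.6],1.70,n=14,step=15)
from cell import camera
c=camera('side');cv2.imwrite('pics/s9.png',cv2.resize(c['frame'][160:260,290:390,::-1],None,fx=5.5,fy=5.5,interpolation=2))
"
```

```text
now [ 528.3 -206.2  212.9] [3.1366 0.004  1.6998] gap 23.6 F [-0.  -0.2 -2. ] t 10.1
[[0.03, -0.03, 0.01, 0.05, 0.04, -0.0]]
end [ 527.  -205.   212.6] [3.142 0.    1.7  ] 1
```

View pics/s9.png

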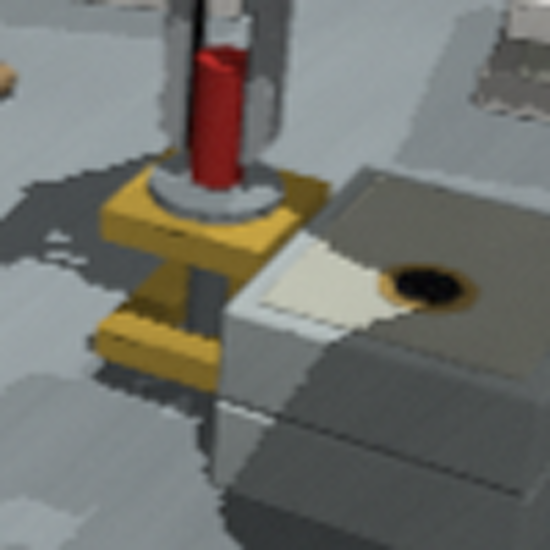

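Emit:
send_rows([
  [[0, 0, 0.06, 0.05, 0.03, 0], [0, 0, 0.04, 0, 0, 0], [0, 0, 0, 0, 0, 0]],
])

```text
clock: 10.45
eef_pos: [528.8, -206.4, 212.8]
eef_rot: [3.139, 0.003, 1.7]
wrist_force: [0.1, 0.2, -2.7]
finger_gap: 23.1
```

Emit:
send_rows([
  [[0, 0, 0.08, 0, 0, 0]],
])

```text
clock: 10.55
eef_pos: [529.0, -206.7, 212.4]
eef_rot: [3.138, 0.004, 1.7]
wrist_force: [-22.0, 8.6, 55.7]
finger_gap: 23.6
```

Emit:
send_rows([
  [[0, 0, 0.08, 0, 0, 0]],
])

```text
clock: 10.65
eef_pos: [529.0, -206.7, 212.4]
eef_rot: [3.137, 0.005, 1.7]
wrist_force: [-21.9, 10.4, 44.3]
finger_gap: 23.1
```

The collar is firmly on the ear. I'll relax the arm, then release.

Emit:
send_rows([
  [[0, 0, 0, 0.03, 0.03, 0], [0, 0, 0, 0, 0, 0]],
])

```text
clock: 10.85
eef_pos: [529.0, -206.6, 213.2]
eef_rot: [3.139, 0.002, 1.7]
wrist_force: [-0.3, 0.0, -3.5]
finger_gap: 23.5
```

Emit:
send_rows([
  [[0, 0, 0, 0, 0, 0], [0, 0, 0, 0, 0, 0], [0, 0, 0, 0, 0, 0], [0, 0, 0, 0, 0, 0], [0, 0, 0, 0, 0, 0], [0, 0, 0, 0, 0, 0]],
], jaw=0.7)

```text
clock: 11.45
eef_pos: [529.1, -206.7, 211.8]
eef_rot: [3.14, 0.002, 1.7]
wrist_force: [0.4, -0.6, -0.1]
finger_gap: 65.2
```

```bash
python3 -c "
from h import *
plan([528,-205,320],1.70,n=14,step=30)
from cell import camera
c=camera('side');cv2.imwrite('pics/s10.png',cv2.resize(c['frame'][160:260,290:390,::-1],None,fx=5.5,fy=5.5,interpolation=2))
"
```

```text
now [ 529.1 -206.7  211.8] [3.1396e+00 2.0000e-03 1.6999e+00] gap 65.2 F [ 0.4 -0.6 -0.1] t 11.45
[[0.01, -0.0, -0.75, 0.02, 0.02, -0.0], [0.01, -0.01, -0.75, -0.0, 0.0, 0.0], [0.01, -0.01, -0.75, 0.0, 0.0, 0.0], [0.01, -0.0, -0.46, -0.0, 0.0, 0.0]]
end [ 528. -205.  320.] [3.142 0.    1.7  ] 4
```

View pics/s10.png

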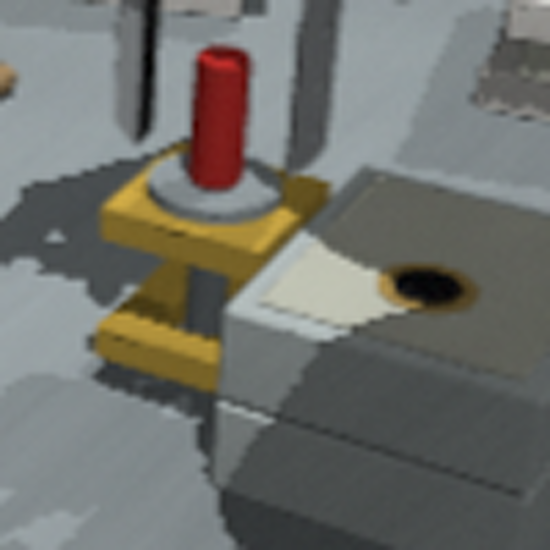

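The pin stands upright with its collar on the upper ear. Withdrawing straight up.

Emit:
send_rows([
  [[0, 0, -0.4, 0, 0, 0], [0, 0, -0.7, 0, 0, 0], [0, 0, -0.7, 0, 0, 0], [0, 0, -0.7, 0, 0, 0], [0, 0, -0.6, 0, 0, 0], [-0.6, 0, -0.3, 0, 0, 0], [-0.8, 0, 0, 0, 0, 0], [-0.8, 0, 0, 0, 0, 0], [0, 0, 0, 0, 0, 0], [0, 0, 0, 0, 0, 0]],
])

```text
clock: 12.5
eef_pos: [540.2, -295.9, 354.0]
eef_rot: [3.139, 0.002, 1.701]
wrist_force: [-0.4, -0.1, -1.0]
finger_gap: 65.6
```

```bash
python3 -c "
from h import *
plan([528,-205,320],1.70,n=1,step=30)
from cell import camera
c=camera('side');cv2.imwrite('pics/s11.png',cv2.resize(c['frame'][...,::-1],None,fx=1.5,fy=1.5,interpolation=2))
c=camera('top');cv2.imwrite('pics/t11.png',cv2.resize(c['frame'][...,::-1],None,fx=1.5,fy=1.5,interpolation=2))
"
```

```text
now [ 540.2 -295.9  354. ] [3.1394e+00 2.5000e-03 1.7014e+00] gap 65.6 F [-0.4 -0.1 -1. ] t 12.5
[[0.7, -0.0, 0.26, 0.02, 0.02, 0.01]]
end [ 536.5 -268.   343.6] [3.142 0.    1.7  ] 1
```

View pics/s11.png

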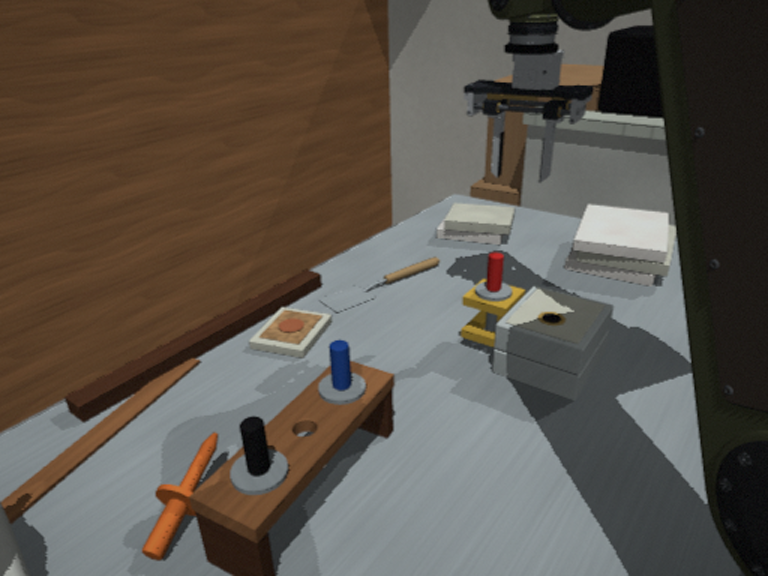

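View pics/t11.png

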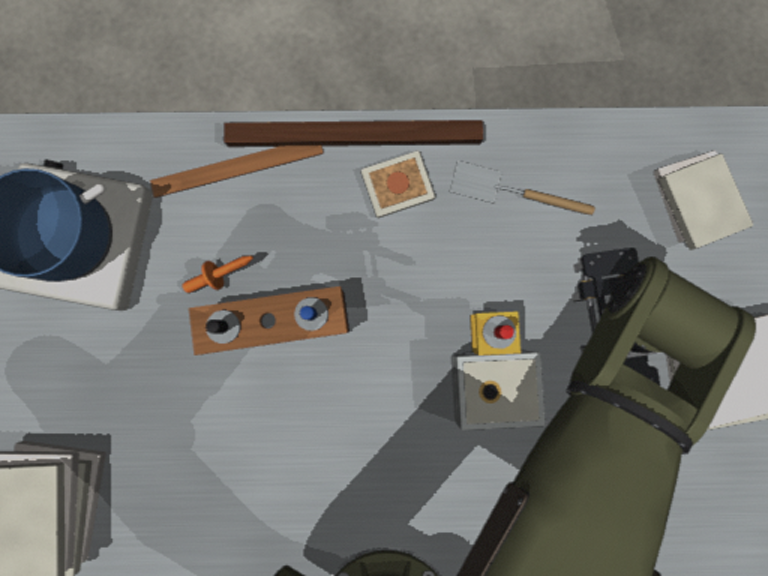

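The pin is upright in the ears at (495,272) in the side view and (503,332) in the top view. Black and blue are still in the stand, and the robot is clear. Handing in.

```bash
python3 -c "
from cell import job
print(job.sign_off())"
```

```text
the job is handed in; nothing more can be done
None
```

I took the long pin with the red knob out of the stand, carried it over the blue knob and lowered it upright through both yellow ears. I let go once the collar rested on the upper ear, then backed the arm clear and signed off at about 12.5 s.

- **Seating:** the gripper stopped at 212.4–212.8 mm, against 212.6 mm predicted for the pin fully home. While checking this by pressing down, the wrist force reached 56 N upward (about 60 N in all; limit 120 N). It fell back before I released the pin. That press was harder than it needed to be.
- **Final pictures:** the side and top views show the pin upright with its collar flat on the upper ear. The black and blue pins stand in the stand, and the gripper is well away.
- **Disagreements:** the two fixed cameras differed by up to about 3 mm on the hole position, inside the 9 mm clearance. The gripped pin's tip was seen about 5 mm from its predicted position, so I checked it by eye before lowering.
- **Orange look-alike:** it looked upright in the first picture and was lying on the table in later ones. It was already lying down before the arm came down to the stand, and I never reached for it.

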